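# Unscrew the red-lidded storage jar

## Robot

A 6-joint arm with a two-finger parallel gripper is mounted at the origin on a cart in front of the work surface, level with it; the furniture and walls round the work are solid. World frame = base frame: x ahead of the robot, y to its left, z up, the work surface at z = 0. Lengths are in m, angles in rad, forces in N, time in s.
With the tool pointing down it reaches from about 0.4 to 0.925 m from the base axis. Payload 12.5 kg.
Tool frame: the origin (TCP) lies on the centre line of the jaws, within the pads' length; the fingertips stand 19 mm ahead of it and the grasp point (between the pads) is the TCP; z points along the fingers, y is the line along which they close (so a half turn about z gives the same grasp; the last joint's range is limited). The gripper opens to 95 mm and grips with 3 to 60 N. Pads are 20 mm wide; open, the fingers measure 119 mm over their backs; the gripper's body (75 mm by 180 mm) begins 59 mm behind the grasp point.
Start: joints at [1.161, 0.491, 1.559, -0, 1.092, -0.106], TCP at [0.187, 0.596, 0.234] pointing down, gripper open.
Joint ranges: [-3.1, 3.1], [-0.84, 2.19], [0.05, 2.79], [-1.13, 4.28], [0.06, 2.93], [-2.69, 2.69]. Speed limits (rad/s): [2.22, 2.22, 2.79, 3.14, 3.14, 3.14].

## Interface

Orientations are given as [roll, pitch, yaw] about the fixed x, y, z axes, in that order (R = Rz(yaw) Ry(pitch) Rx(roll)).
In Python, from rig import * gives the robot as it stands. The module is installed in compiled form; this text tells all that it offers.
- The arm moves only by the tool send_rows, never from a script. Its argument "motion" is a list of rows, each a list of 3 entries, a list of its own where there are three numbers: the shift along the world's x, y, z in m, then the turn, a rotation vector about the world's x, y, z in degrees, then the gripper command: -1 is fully open, 1 is shut, values between are in proportion. A call has exactly 10 rows; each row shifts and turns the commanded pose from where the row before left it; what a row does not reach is not made up. A row lasts 1/12 s, in which the tool goes at most 41.7 mm and 7.16 degrees, less where a joint would pass 70% of its speed; a pose out of reach is approached as far as the arm can. A call is refused whole if a number of a shift passes 0.0417 or a number of a turn 7.16, either way. A call with a gripper value outside its range is refused whole. The fingers move at their own pace and stop on an object; the grip force is fixed at half the most. Time passes only in rows, so rows that do not move let the fingers close, or fill a call up. It gives the time, the measured TCP pose, the force, the opening and the grip force at its end, in the units of the state.
- sense(): the state, without advancing time (a new reading comes with each control period).
- read_camera(name): name is "scene" or "top"; returns a dict with "pixels" (480x640x3 uint8, blue, green, red), "range_z" (480x640 float32, m along the optical axis (not along the pixel's ray), 0 where there is no reading), "K" (3x3 intrinsics, pixels), "T" (4x4, takes a point from camera to world coordinates). Camera axes: x right, y down, z forward; pixel columns grow to the right and rows downward; lengths in m; the calibration is good to about 2 mm. A picture is of the moment at which its call begins.
- sign_off(): hands the job in; it is judged then, once.
Trained networks look in the newest picture that a camera, given by its name, has taken for a name from the list of things; names that differ only in an ending like _2 or _b are one class to them, and where a whole thing is asked for, a point or a joint stands for the part that bears it (a point fixed in the world has none). Each returns a list of dicts, best first, with "score" (0 to 1); they miss things now and then, are a little off and sometimes report something else, mostly with a low value. They report only what shows in the picture. A call takes as long as a camera call.
- recognise(target, camera): "point" ([row, column] in pixels, amid what is visible of it).
- place_of(target, camera): "point" ([row, column] in pixels: a listed point, or the origin of a listed thing).
The state is a dict: "t": time; "joints": joint angles; "qd": joint speeds; "effort": joint torques, N m; "tcp_pos": TCP position; "eef_rot": TCP orientation; "contact_force": force on the tool from outside, world axes, zero at the start; "ft_torque": the same for the moment, N m; "finger_gap": finger opening in m; "finger_force": force on a finger pad.
Only numpy, scipy, OpenCV 4.12 (cv2) and the standard library are available. Lean on these libraries where they do the work, as an engineer would, in place of code of your own. Each camera call takes 0.05 s, during which the arm holds its last target. There are 200 camera calls.

## Task

Open the jar with the red screw lid: turn the lid anticlockwise, taking a fresh grip when needed, until it comes loose, then lift it off and set it down, without dropping it, top side up in the middle of the round cork mat. Do not touch the blue-lidded jar's lid.

Things in the scene. Friction and masses are not known exactly. Their poses are not given: they have to be found in the camera images.
- red_lid: Red ribbed screw lid, 56 mm across, 34 mm high, hollow below, 40-85 g. Origin: centre of its lower rim, 66 mm up when shut; z up; x to the white dot on top. Shut, x is 23 to 29 deg clockwise of the jar's x. Turns easily, 1.5 mm play. Lugs hold it down until x is 65 deg anticlockwise of the jar's x (a turn of 88 to 94 deg); a stop ends the turn at 95 deg. In between it lifts straight off.
- red_jar: Glass jar with pale pinkish-brown contents, 68 mm across, fixed in a grey holder (92 mm across) stuck to the worktop; it cannot move. Shoulder at 62 mm; neck 36 mm across (45 mm over the thread) up to 92 mm: raise the lid 30 mm or more to clear it. Origin: centre of the holder's underside, on the worktop; z up along the jar's axis; x to the white dot on the holder's rim.
- blue_lid: Blue lid of an equal jar (pale yellow contents) in an equal holder, to be left alone. Same size and origin as the red lid.
- cork_mat: Round cork mat, 110 mm in diameter, 8 mm thick, fixed to the worktop. Origin: centre of its underside, on the worktop; z up.

How it is judged:
On the way:
1. the red lid is turned loose (about 80 degrees or more) while still seated on its jar (angle between the x axis of red_lid and the x axis of red_jar, either way round above 0.87 rad and z of red_lid in the frame of red_jar below 0.072 m and horizontal distance between red_lid and red_jar below 0.006 m), for 0.1 s.
At the end, for the whole second after the job is handed in: The red lid lies at rest on the cork mat, top side up (within 10 degrees), its centre within 25 mm of the mat's centre; the blue lid is still on its jar, within 8 mm of where it was (horizontal distance between red_lid and cork_mat below 0.025 m and z of red_lid in the frame of cork_mat between 0.004 and 0.012 m and angle between red_lid's own z axis and vertical below 0.17 rad and linear speed of red_lid below 0.02 m/s and distance of blue_lid from where it was at the start of the episode below 0.008 m); the robot touches nothing.
It fails at once if the robot touches the blue lid (contact force between any of the fingers, the arm and blue_lid above 2 N).
It fails at once if the red lid is dropped or thrown (faster than 0.6 m/s out of the fingers) (linear speed of red_lid above 0.6 m/s and contact force between the fingers and red_lid below 0.3 N).
It also fails if it takes over 58 s, if anything falls off the work surface, if the arm or the gripper's body presses on something with over 40 N, if the wrist force passes 120 N, or if a joint passes its speed limit or range.

## Working session

There is one attempt and no reset: what is moved stays moved. The work goes in short steps, Python scripts to look and compute and a tool call to move; the robot and the scene stay as the last step left them, time stands still between calls to the robot, and variables do not carry over. Pictures are saved under pics/ and viewed, at most 10 in all, crops included, and the job is handed in when it is done.

Besides the shell and the picture viewer there is one more tool, called after "Request:" by a JSON object that holds its "fn" and its "kwargs", one argument or row to a line. send_rows: Moves the arm, as the interface text tells. Its arguments: {"type":"object","properties":{"motion":{"type":"array","items":{"type":"array"}}},"required":["motion"]}

```bash
mkdir -p pics
cat > h.py <<'E'
from rig import *
import numpy as np, cv2
def px2w(c,r,col,h=3):
    z=c["range_z"][max(0,int(r)-h):int(r)+h+1,max(0,int(col)-h):int(col)+h+1]; z=np.median(z[z>0])
    p=np.linalg.inv(c["K"])@np.array([col,r,1])*z
    return (c["T"]@np.r_[p,1])[:3]
def atz(c,r,col,zw):
    d=c["T"][:3,:3]@np.linalg.inv(c["K"])@np.array([col,r,1]); o=c["T"][:3,3]
    return o+d*(zw-o[2])/d[2]
E
python3 - <<'E'
from h import *
print({k:np.round(v,3) for k,v in sense().items()})
for n in ["top","scene"]:
    c=read_camera(n); cv2.imwrite(f"pics/{n}0.png",c["pixels"])
    print(n,np.round(c["T"],3).tolist(),c["K"][0,0])
    for t in ["red_lid","red_jar","blue_lid","cork_mat"]:
        for f in (recognise,place_of):
            for d in f(t,n)[:2]: print(t,f.__name__,np.round(d["point"],1),round(d["score"],2),np.round(px2w(c,*d["point"]),3))
E
```

```text
{'t': np.float64(0.0), 'joints': array([ 1.161,  0.492,  1.559, -0.   ,  1.092, -0.106]), 'qd': array([ 0.   , -0.   , -0.001, -0.   ,  0.001,  0.   ]), 'effort': array([ 0.0000e+00, -6.1263e+01, -2.5820e+01,  6.9000e-02,  4.8000e-02,
       -0.0000e+00]), 'tcp_pos': array([0.187, 0.596, 0.233]), 'eef_rot': array([-3.14 , -0.   ,  2.838]), 'contact_force': array([-0.485, -0.308,  0.045]), 'ft_torque': array([0.017, 0.007, 0.027]), 'finger_force': np.float64(0.0), 'finger_gap': np.float64(0.095)}
top [[-0.012, -0.981, 0.194, 0.338], [-1.0, 0.013, 0.004, 0.249], [-0.006, -0.194, -0.981, 0.911], [0.0, 0.0, 0.0, 1.0]] 492.5582993354236
red_lid call [220.9 434.8] 0.86 [0.51  0.06  0.099]
red_lid call [221.1 431. ] 0.56 [0.51  0.066 0.099]
red_jar call [235.9 415.8] 0.82 [0.495 0.082 0.043]
red_jar call [227.9 423.3] 0.78 [0.499 0.079 0.095]
blue_lid call [224.5 318.9] 0.9 [0.506 0.255 0.099]
cork_mat call [227.6 218.2] 0.96 [0.522 0.445 0.007]
cork_mat call [229.4 219.7] 0.78 [0.519 0.442 0.007]
scene [[0.645, -0.559, 0.522, 0.062], [-0.764, -0.469, 0.442, -0.112], [-0.002, -0.684, -0.73, 0.697], [0.0, 0.0, 0.0, 1.0]] 543.5119334633063
red_lid call [299.7 442.8] 0.63 [0.507 0.048 0.099]
red_lid call [305.2 440.6] 0.93 [0.497 0.045 0.099]
red_jar call [334.8 430.4] 0.91 [0.483 0.043 0.045]
red_jar call [336.1 433.9] 0.95 [0.486 0.039 0.043]
blue_lid call [236.4 328.6] 0.96 [0.498 0.242 0.099]
blue_lid call [243.6 330.8] 0.56 [0.492 0.233 0.094]
cork_mat call [213.6 255.8] 0.57 [0.524 0.433 0.007]
cork_mat call [215.3 251.5] 0.75 [0.515 0.435 0.008]
```

View pics/top0.png

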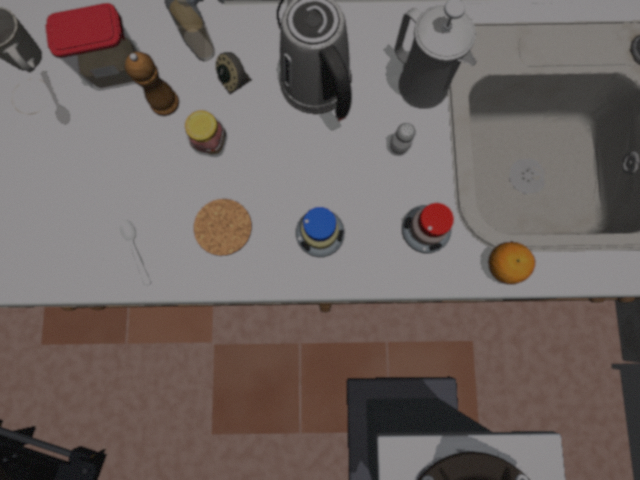

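View pics/scene0.png

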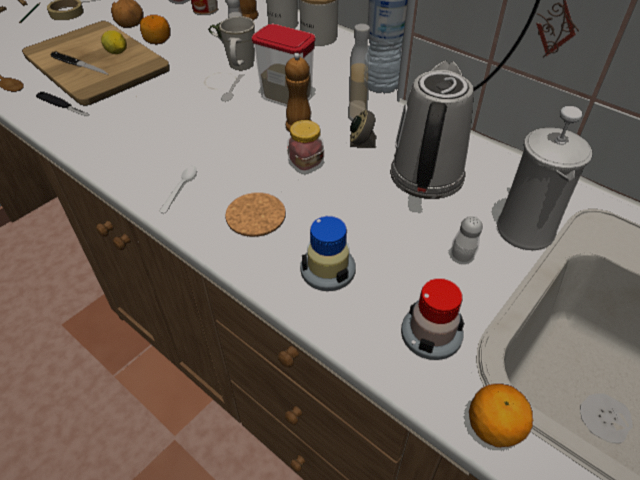

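The top view shows the red lid near (220,436), the blue lid near (224,319) and the mat near (227,222). In the scene view the same things are near (299,440), (236,328) and (214,255). Next I'll measure the lid and mat centres from colour and depth, then look at the white dots.

```bash
cat > m.py <<'E'
from h import *
def cloud(c):
    v,u=np.mgrid[:480,:640]; z=c["range_z"]
    P=np.stack([u,v,np.ones_like(u)],-1)@np.linalg.inv(c["K"]).T*z[...,None]
    return P@c["T"][:3,:3].T+c["T"][:3,3]
def circ(m,W,zw,c):
    (x,y),r=(0,0),0
    cs,_=cv2.findContours(m.astype(np.uint8),cv2.RETR_EXTERNAL,cv2.CHAIN_APPROX_NONE)
    k=max(cs,key=cv2.contourArea)[:,0]
    w=np.array([atz(c,v,u,zw)[:2] for u,v in k])
    A=np.c_[2*w,np.ones(len(w))]; s=np.linalg.lstsq(A,(w**2).sum(1),rcond=None)[0]
    return np.round(np.r_[s[:2],np.sqrt(s[2]+s[0]**2+s[1]**2)],4)
def measure(n,lid_top=0.100):
    c=read_camera(n); W=cloud(c); hsv=cv2.cvtColor(c["pixels"],cv2.COLOR_BGR2HSV)
    near=lambda x,y,r:np.hypot(W[...,0]-x,W[...,1]-y)<r
    red=(hsv[...,1]>100)&((hsv[...,0]<8)|(hsv[...,0]>172))
    lid=near(.505,.05,.07)&(abs(W[...,2]-lid_top)<.004)
    mat=near(.52,.44,.09)&(hsv[...,1]>60)&(W[...,2]<.03)
    print(n,"lid",circ(lid,W,lid_top,c),np.median(W[lid],0),"mat",circ(mat,W,.008,c))
    return c
E
python3 - <<'E'
from m import *
a=[]
for n,(r,q) in {"top":(228,430),"scene":(316,436)}.items():
    c=measure(n); k=c["pixels"][r-48:r+48,q-48:q+48]; a.append(cv2.resize(k,(400,400),interpolation=cv2.INTER_CUBIC))
cv2.imwrite("pics/z.png",np.hstack(a))
E
```

```text
top lid [0.514  0.0567 0.027 ] [0.51437564 0.05651177 0.09909413] mat [0.5241 0.437  0.0533]
scene lid [0.5138 0.0541 0.0276] [0.51334811 0.05381761 0.09993513] mat [0.5235 0.4344 0.0547]
```

View pics/z.png

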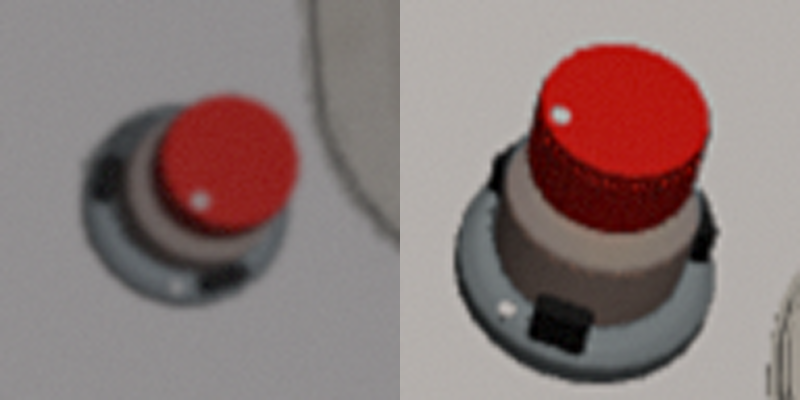

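Both cameras agree to 3 mm: the lid is at (0.514, 0.0555) with its top at z 0.100 and radius 27–28 mm, and the mat is at (0.524, 0.436). In the crop the lid's white dot is at (200,200), about 140° in world yaw, and the holder's dot is at (178,288), about 170°. That is consistent with the lid being shut. The wrist range allows the whole turn in one grip starting from yaw 90°.

Request:
{"fn": "send_rows", "kwargs": {
  "motion": [
    [[0.0164, -0.027, 0], [0, 0, -3.63], -1],
    [[0.0164, -0.027, 0], [0, 0, -3.63], -1],
    [[0.0164, -0.027, 0], [0, 0, -3.63], -1],
    [[0.0164, -0.027, 0], [0, 0, -3.63], -1],
    [[0.0164, -0.027, 0], [0, 0, -3.63], -1],
    [[0.0164, -0.027, 0], [0, 0, -3.63], -1],
    [[0.0164, -0.027, 0], [0, 0, -3.63], -1],
    [[0.0164, -0.027, 0], [0, 0, -3.63], -1],
    [[0.0164, -0.027, 0], [0, 0, -3.63], -1],
    [[0.0164, -0.027, 0], [0, 0, -3.63], -1]
  ]
}}

```text
t: 1.83
tcp_pos: [0.3515, 0.3251, 0.2339]
eef_rot: [3.141, 0.0, 2.201]
contact_force: [1.4, 1.1, 0.5]
finger_gap: 0.0953
finger_force: 0.0
```

Request:
{"fn": "send_rows", "kwargs": {
  "motion": [
    [[0.0164, -0.027, 0], [0, 0, -3.63], -1],
    [[0.0164, -0.027, 0], [0, 0, -3.63], -1],
    [[0.0164, -0.027, 0], [0, 0, -3.63], -1],
    [[0.0164, -0.027, 0], [0, 0, -3.63], -1],
    [[0.0164, -0.027, 0], [0, 0, -3.63], -1],
    [[0.0164, -0.027, 0], [0, 0, -3.63], -1],
    [[0.0164, -0.027, 0], [0, 0, -3.63], -1],
    [[0.0164, -0.027, 0], [0, 0, -3.63], -1],
    [[0.0164, -0.027, 0], [0, 0, -3.63], -1],
    [[0.0164, -0.027, 0], [0, 0, -3.63], -1]
  ]
}}

```text
t: 2.67
tcp_pos: [0.5156, 0.0548, 0.2338]
eef_rot: [3.141, 0.0, 1.567]
contact_force: [0.0, 0.6, -0.0]
finger_gap: 0.0954
finger_force: 0.0
```

Request:
{"fn": "send_rows", "kwargs": {
  "motion": [
    [[-0.0015, 0.0005, -0.0184], [0, 0, 0], -1],
    [[0, 0, -0.0184], [0, 0, 0], -1],
    [[0, 0, -0.0184], [0, 0, 0], -1],
    [[0, 0, -0.0184], [0, 0, 0], -1],
    [[0, 0, -0.0184], [0, 0, 0], -1],
    [[0, 0, -0.0184], [0, 0, 0], -1],
    [[0, 0, -0.0184], [0, 0, 0], -1],
    [[0, 0, -0.018], [0, 0, 0], -1],
    [[0, 0, 0], [0, 0, 0], -1],
    [[0, 0, 0], [0, 0, 0], -1]
  ]
}}

```text
t: 3.5
tcp_pos: [0.5133, 0.0569, 0.0866]
eef_rot: [-3.14, -0.0, 1.571]
contact_force: [-0.2, 0.3, -0.2]
finger_gap: 0.0953
finger_force: 0.0
```

Request:
{"fn": "send_rows", "kwargs": {
  "motion": [
    [[0, 0, 0], [0, 0, 0], 0],
    [[0, 0, 0], [0, 0, 0], 0.1],
    [[0, 0, 0], [0, 0, 0], 0.2],
    [[0, 0, 0], [0, 0, 0], 1],
    [[0, 0, 0], [0, 0, 0], 1],
    [[0, 0, 0], [0, 0, 0], 1],
    [[0, 0, 0], [0, 0, 0], 1],
    [[0, 0, 0], [0, 0, 0], 1],
    [[0, 0, 0], [0, 0, 0], 1],
    [[0, 0, 0], [0, 0, 0], 1]
  ]
}}

```text
t: 4.33
tcp_pos: [0.5136, 0.0569, 0.0871]
eef_rot: [3.141, 0.0, 1.571]
contact_force: [-0.4, 0.3, 5.1]
finger_gap: 0.0554
finger_force: 30.0
```

Gripped, with a 55 mm gap and little side force. Now turning.

Request:
{"fn": "send_rows", "kwargs": {
  "motion": [
    [[0, 0, 0], [0, 0, 5], 1],
    [[0, 0, 0], [0, 0, 6], 1],
    [[0, 0, 0], [0, 0, 6], 1],
    [[0, 0, 0], [0, 0, 6], 1],
    [[0, 0, 0], [0, 0, 6], 1],
    [[0, 0, 0], [0, 0, 6], 1],
    [[0, 0, 0], [0, 0, 6], 1],
    [[0, 0, 0], [0, 0, 6], 1],
    [[0, 0, 0], [0, 0, 3], 1],
    [[0, 0, 0], [0, 0, 0], 1]
  ]
}}

```text
t: 5.17
tcp_pos: [0.5137, 0.0569, 0.0871]
eef_rot: [3.141, 0.001, 2.446]
contact_force: [0.1, -0.5, 5.7]
finger_gap: 0.0551
finger_force: 30.0
```

```bash
python3 -c "
from h import *
s=sense();print({k:np.round(s[k],3) for k in ('contact_force','ft_torque','finger_gap','eef_rot','joints')})"
```

```text
{'contact_force': array([ 0.128, -0.498,  5.713]), 'ft_torque': array([-0.024, -0.022,  0.037]), 'finger_gap': np.float64(0.055), 'eef_rot': array([3.141e+00, 1.000e-03, 2.446e+00]), 'joints': array([-0.018,  0.548,  1.965,  0.   ,  0.628, -0.893])}
```

Request:
{"fn": "send_rows", "kwargs": {
  "motion": [
    [[0, 0, 0], [0, 0, 5], 1],
    [[0, 0, 0], [0, 0, 6], 1],
    [[0, 0, 0], [0, 0, 6], 1],
    [[0, 0, 0], [0, 0, 6], 1],
    [[0, 0, 0], [0, 0, 6], 1],
    [[0, 0, 0], [0, 0, 6], 1],
    [[0, 0, 0], [0, 0, 5], 1],
    [[0, 0, 0], [0, 0, 2], 1],
    [[0, 0, 0], [0, 0, 0], 1],
    [[0, 0, 0], [0, 0, 0], 1]
  ]
}}

```text
t: 6.0
tcp_pos: [0.5137, 0.0569, 0.0871]
eef_rot: [3.142, 0.001, -3.11]
contact_force: [1.1, -0.7, 5.1]
finger_gap: 0.0554
finger_force: 30.0
```

Run:
```python
from m import *
s=sense();print({k:np.round(s[k],3) for k in ('contact_force','ft_torque','eef_rot','joints')})
a=[]
for n,(r,q) in {"top":(228,430),"scene":(316,436)}.items():
    c=read_camera(n); k=c["pixels"][r-48:r+48,q-48:q+48]; a.append(cv2.resize(k,(400,400),interpolation=cv2.INTER_CUBIC))
cv2.imwrite("pics/z2.png",np.hstack(a))
```

```text
{'contact_force': array([ 1.059, -0.721,  5.115]), 'ft_torque': array([ 0.103, -0.102, -0.042]), 'eef_rot': array([ 3.142e+00,  1.000e-03, -3.110e+00]), 'joints': array([-0.018,  0.548,  1.965,  0.   ,  0.628, -1.62 ])}
```

View pics/z2.png

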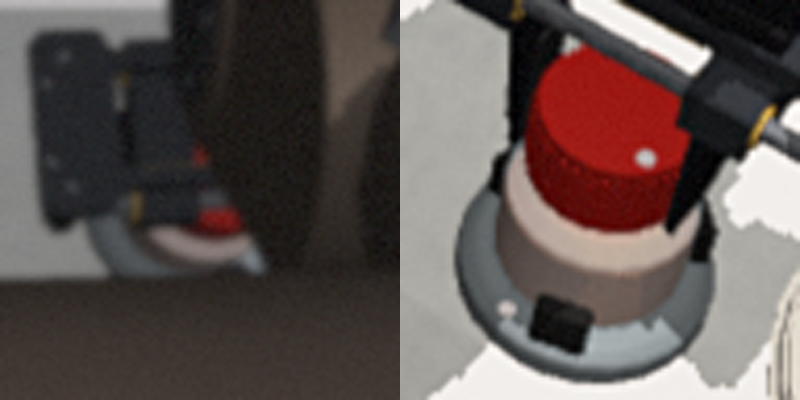

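The scene crop shows the lid's dot now at (645,157), previously at (560,115), so the lid followed the 92° turn and is still seated. There's no stop torque yet. I'll turn a few degrees more, then try a gentle lift.

Request:
{"fn": "send_rows", "kwargs": {
  "motion": [
    [[0, 0, 0], [0, 0, 2], 1],
    [[0, 0, 0], [0, 0, 2], 1],
    [[0, 0, 0], [0, 0, 2], 1],
    [[0, 0, 0], [0, 0, 1], 1],
    [[0, 0, 0], [0, 0, 0], 1],
    [[0, 0, 0], [0, 0, 0], 1],
    [[0, 0, 0.001], [0, 0, 0], 1],
    [[0, 0, 0.001], [0, 0, 0], 1],
    [[0, 0, 0.001], [0, 0, 0], 1],
    [[0, 0, 0.001], [0, 0, 0], 1]
  ]
}}

```text
t: 6.93
tcp_pos: [0.5132, 0.0569, 0.0908]
eef_rot: [3.141, -0.001, -2.986]
contact_force: [0.4, -0.6, -0.6]
finger_gap: 0.055
finger_force: 30.0
```

Run:
```python
from h import *
s=sense();print({k:np.round(s[k],3) for k in ('tcp_pos','contact_force','ft_torque','eef_rot')})
```

```text
{'tcp_pos': array([0.513, 0.057, 0.091]), 'contact_force': array([ 0.376, -0.594, -0.603]), 'ft_torque': array([ 0.051, -0.001, -0.013]), 'eef_rot': array([ 3.141e+00, -1.000e-03, -2.986e+00])}
```

The lid is free: the force reads only about its weight. Lifting well clear.

Request:
{"fn": "send_rows", "kwargs": {
  "motion": [
    [[0, 0, 0.006], [0, 0, 0], 1],
    [[0, 0, 0.012], [0, 0, 0], 1],
    [[0, 0, 0.016], [0, 0, 0], 1],
    [[0, 0, 0.016], [0, 0, 0], 1],
    [[0, 0, 0.018], [0, 0, 0], 1],
    [[0, 0, 0.018], [0, 0, 0], 1],
    [[0, 0, 0.018], [0, 0, 0], 1],
    [[0, 0, 0.018], [0, 0, 0], 1],
    [[0, 0, 0.012], [0, 0, 0], 1],
    [[0, 0, 0.006], [0, 0, 0], 1]
  ]
}}

```text
t: 7.77
tcp_pos: [0.5137, 0.0569, 0.2328]
eef_rot: [-3.141, 0.002, -2.985]
contact_force: [0.1, -0.6, -1.2]
finger_gap: 0.0554
finger_force: 30.0
```

Run:
```python
from h import *
print(sense()["tcp_pos"])
c=read_camera("scene"); cv2.imwrite("pics/lift.png",c["pixels"][60:420,200:640])
```

```text
[0.51369293 0.05692635 0.23282866]
```

View pics/lift.png

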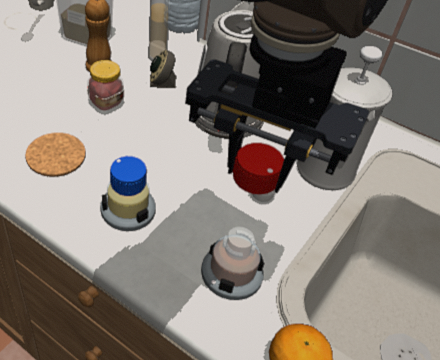

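The lid is held level between the fingers, the jar's neck is bare, and the blue jar is untouched. Carrying the lid to the mat now.

Request:
{"fn": "send_rows", "kwargs": {
  "motion": [
    [[0, 0.012, 0], [0, 0, 0], 1],
    [[0.001, 0.022, 0], [0, 0, 0], 1],
    [[0.001, 0.027, 0], [0, 0, 0], 1],
    [[0.001, 0.027, 0], [0, 0, 0], 1],
    [[0.001, 0.027, 0], [0, 0, 0], 1],
    [[0.001, 0.027, 0], [0, 0, 0], 1],
    [[0.001, 0.027, 0], [0, 0, 0], 1],
    [[0.001, 0.027, 0], [0, 0, 0], 1],
    [[0.001, 0.027, 0], [0, 0, 0], 1],
    [[0.001, 0.027, 0], [0, 0, 0], 1]
  ]
}}

```text
t: 8.65
tcp_pos: [0.5216, 0.3089, 0.2296]
eef_rot: [-3.141, -0.002, -2.985]
contact_force: [0.8, 0.1, -1.0]
finger_gap: 0.0551
finger_force: 30.0
```

Request:
{"fn": "send_rows", "kwargs": {
  "motion": [
    [[0.001, 0.027, 0], [0, 0, 0], 1],
    [[0, 0.027, 0], [0, 0, 0], 1],
    [[0, 0.027, 0], [0, 0, 0], 1],
    [[0, 0.027, 0], [0, 0, 0], 1],
    [[0, 0.015, 0], [0, 0, 0], 1],
    [[0, 0.006, 0], [0, 0, 0], 1],
    [[0, 0, -0.01], [0, 0, 0], 1],
    [[0, 0, -0.02], [0, 0, 0], 1],
    [[0, 0, -0.02], [0, 0, 0], 1],
    [[0, 0, -0.02], [0, 0, 0], 1]
  ]
}}

```text
t: 9.48
tcp_pos: [0.5231, 0.4347, 0.159]
eef_rot: [-3.141, -0.001, -2.985]
contact_force: [-0.3, 0.1, -1.9]
finger_gap: 0.0551
finger_force: 30.0
```

Request:
{"fn": "send_rows", "kwargs": {
  "motion": [
    [[0, 0, -0.02], [0, 0, 0], 1],
    [[0, 0, -0.02], [0, 0, 0], 1],
    [[0, 0, -0.02], [0, 0, 0], 1],
    [[0, 0, -0.018], [0, 0, 0], 1],
    [[0, 0, -0.016], [0, 0, 0], 1],
    [[0, 0, -0.014], [0, 0, 0], 1],
    [[0, 0, -0.008], [0, 0, 0], 1],
    [[0, 0, -0.004], [0, 0, 0], 1],
    [[0, 0, 0], [0, 0, 0], 1],
    [[0, 0, 0], [0, 0, 0], 1]
  ]
}}

```text
t: 10.32
tcp_pos: [0.5237, 0.4359, 0.0413]
eef_rot: [3.141, 0.001, -2.985]
contact_force: [-0.5, -0.2, -0.2]
finger_gap: 0.055
finger_force: 30.0
```

Request:
{"fn": "send_rows", "kwargs": {
  "motion": [
    [[0, 0, -0.003], [0, 0, 0], 1],
    [[0, 0, -0.003], [0, 0, 0], 1],
    [[0, 0, -0.002], [0, 0, 0], 1],
    [[0, 0, -0.001], [0, 0, 0], 1],
    [[0, 0, -0.001], [0, 0, 0], 1],
    [[0, 0, -0.001], [0, 0, 0], 1],
    [[0, 0, 0], [0, 0, 0], 1],
    [[0, 0, 0], [0, 0, 0], 1],
    [[0, 0, 0], [0, 0, 0], 1],
    [[0, 0, 0], [0, 0, 0], 1]
  ]
}}

```text
t: 11.15
tcp_pos: [0.5235, 0.436, 0.0299]
eef_rot: [3.141, 0.0, -2.985]
contact_force: [-0.1, 0.3, -0.9]
finger_gap: 0.0551
finger_force: 30.0
```

Not touching yet, so I'll lower it one small step at a time.

Request:
{"fn": "send_rows", "kwargs": {
  "motion": [
    [[0, 0, -0.0005], [0, 0, 0], 1],
    [[0, 0, 0], [0, 0, 0], 1],
    [[0, 0, -0.0005], [0, 0, 0], 1],
    [[0, 0, 0], [0, 0, 0], 1],
    [[0, 0, -0.0005], [0, 0, 0], 1],
    [[0, 0, 0], [0, 0, 0], 1],
    [[0, 0, 0], [0, 0, 0], 1],
    [[0, 0, 0], [0, 0, 0], 1],
    [[0, 0, 0], [0, 0, 0], 1],
    [[0, 0, 0], [0, 0, 0], 1]
  ]
}}

```text
t: 11.98
tcp_pos: [0.5235, 0.4359, 0.0291]
eef_rot: [3.141, 0.0, -2.985]
contact_force: [-2.0, -1.8, 6.7]
finger_gap: 0.0549
finger_force: 30.0
```

The lid is resting on the mat with 6.7 N of contact. Releasing, then rising.

Request:
{"fn": "send_rows", "kwargs": {
  "motion": [
    [[0, 0, 0], [0, 0, 0], -0.2],
    [[0, 0, 0], [0, 0, 0], -0.25],
    [[0, 0, 0], [0, 0, 0], -0.3],
    [[0, 0, 0], [0, 0, 0], -0.5],
    [[0, 0, 0], [0, 0, 0], -0.7],
    [[0, 0, 0], [0, 0, 0], -1],
    [[0, 0, 0], [0, 0, 0], -1],
    [[0, 0, 0], [0, 0, 0], -1],
    [[0, 0, 0], [0, 0, 0], -1],
    [[0, 0, 0], [0, 0, 0], -1]
  ]
}}

```text
t: 12.82
tcp_pos: [0.5234, 0.4359, 0.0283]
eef_rot: [3.141, 0.0, -2.985]
contact_force: [-0.8, -0.6, 0.9]
finger_gap: 0.0948
finger_force: 0.0
```

Request:
{"fn": "send_rows", "kwargs": {
  "motion": [
    [[0, 0, 0.005], [0, 0, 0], -1],
    [[0, 0, 0.015], [0, 0, 0], -1],
    [[0, 0, 0.02], [0, 0, 0], -1],
    [[0, 0, 0.025], [0, 0, 0], -1],
    [[0, 0, 0.025], [0, 0, 0], -1],
    [[0, 0, 0.025], [0, 0, 0], -1],
    [[0, 0, 0.025], [0, 0, 0], -1],
    [[0, 0, 0.025], [0, 0, 0], -1],
    [[0, 0, 0.015], [0, 0, 0], -1],
    [[0, 0, 0], [0, 0, 0], -1]
  ]
}}

```text
t: 13.65
tcp_pos: [0.5243, 0.4365, 0.2126]
eef_rot: [3.139, 0.005, -2.985]
contact_force: [0.1, -0.3, 0.1]
finger_gap: 0.0952
finger_force: 0.0
```

Run:
```python
from m import *
c=read_camera("scene"); cv2.imwrite("pics/end.png",c["pixels"])
W=cloud(c); m=(np.hypot(W[...,0]-.524,W[...,1]-.436)<.06)&(abs(W[...,2]-.042)<.004)
print(circ(m,W,.042,c),np.median(W[m],0),sense()["finger_gap"])
```

```text
[0.5237 0.4327 0.0276] [0.5231125  0.43278038 0.04200127] 0.09484962446487691
```

View pics/end.png

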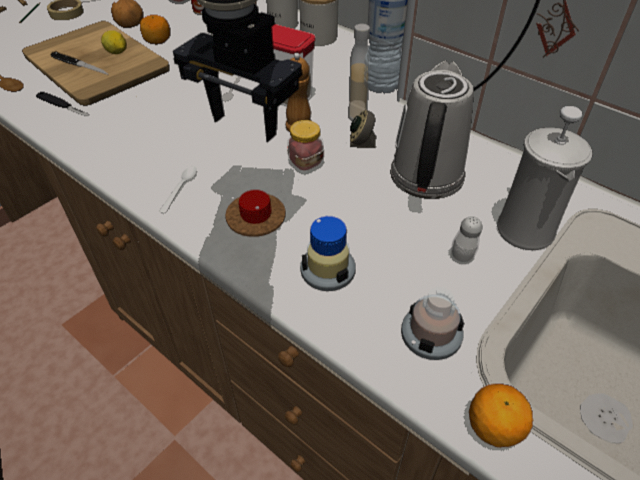

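The lid lies upright in the middle of the mat at pixel (207,255) with its top at z 0.042. The blue lid is unmoved at (236,328) and the gripper is clear.

```bash
python3 -c "
from rig import *
print(sign_off())"
```

```text
the job is handed in; nothing more can be done
None
```

The red lid was turned loose, lifted off and set top side up about 2 mm from the cork mat's centre, the blue lid was left alone, and the job was handed in at about 14 s (no verdict was returned).

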